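Eject the tool battery and trap it on the ramp

TASK

Release the tool battery from its sloping dock: with one fingertip push the spring pad beside the ramp all the way down, with the other finger standing across the ramp, so that the battery that pops out slides against that finger and is trapped before it runs off the ramp. Only press and block: do not grip, squeeze or lift the battery, and leave the steel block, the wooden plug and the cork block beside the dock alone. Finish holding: the program ends with the finger still keeping the battery, popped clearly out of the dock, at rest on the ramp.

Things in the scene. Friction and masses are not known exactly. Their poses are not given: they have to be found in the camera images.
- dock: Grey battery dock fixed to the table, 210 mm long (x), 83 mm wide (y) without its pad. Origin on the table under it; x level, uphill (the ramp falls 12 degrees to -x); y left looking uphill. Bare ramp between 8 mm high rails, inner faces at y = +-37.5 mm; cheeks 30 mm above the ramp stand uphill of x = 43 mm; the top of the back wall, x = 110 mm, is 90 mm above the table.
- ramp_end (a point): Middle of the ramp's open lower end: x = -88, y = 0 mm in the dock's frame, 11 mm above the table. The ramp's surface is 24 mm above the table at the pad's place (x = -30 mm). The ramp is slippery: the battery slides off this end within about a second of release if no finger stops it.
- eject_pad (a joint): Travel of the spring pad, m: 0 up, 0.008 fully down; it moves straight down, takes 2 to 7 N and springs back when let go. About 6 mm down, it draws two latch tongues (6 mm high, in front of the battery's lugs) below the ramp, and a spring ejector at once shoves the battery downhill with about 2.5 N; it reaches the pad's place along the ramp in 0.2 to 0.4 s.
- pad_top (a point): Centre of the top of the black ribbed pad, 36 mm (x) by 28 mm (y), left of the ramp: x = -30, y = +60 mm in the dock's frame, 42 mm above the table when up, 34 mm when fully down. A finger as long as the pressing one, standing 60 mm from it along -y over the ramp's middle line, is then still 10 mm clear of the ramp and blocks the battery.
- pack_front (a point): Middle of the battery's front (downhill) face, 18 mm off its underside. The battery: black block with grey top, 75 long (x, uphill) x 54 wide (66 over lugs) x 36 mm high, about 0.45 kg, loose, tilted with the ramp. Latched, this point is at x = 20, y = 0, z = 53 mm in the dock's frame, 50 mm uphill of the pad's middle; it ends trapped between x = +8 and -50 mm.
- steel_block: Bystander: plain steel block 52 x 52 x 30 mm; origin under its centre. Leave alone.
- wood_plug: Bystander: turned wooden half ball, 38 mm wide, 22 mm high; origin under its centre. Leave alone.
- cork_block: Bystander: cork sanding block 58 x 105 x 36 mm; origin under its centre. Leave alone.
Not all that is in view belongs to the job. Leave any yellow look-alike of the part that bears pack_front alone. Leave any pink look-alike of the dock alone.

How it is judged:
By the outcome, as a careful person would: the job done as asked, in the order asked, and still so for the second after the job is handed in, while the arm keeps its last pose, push and grip.
It also fails if it takes over 29 s, if anything falls off the work surface, if the arm or the gripper's body presses on something with over 40 N, if the wrist force passes 120 N, or if a joint passes its speed limit or range.

ROBOT

A 6-joint arm with a two-finger parallel gripper is mounted at the origin on the work surface; the furniture and walls round the work are solid. World frame = base frame: x ahead of the robot, y to its left, z up, the work surface at z = 0. Lengths are in mm, angles in rad, forces in N, time in s.
With the tool pointing down it reaches from about 275 to 750 mm from the base axis. Payload 10.2 kg.
Tool frame: the origin (TCP) lies midway between the tips of the shut fingers; the grasp point (between the pads) lies ctrl.hold_point_z behind it (ctrl.hold_point_z is the distance from the TCP to the grasp point, in mm); z points along the fingers, y is the direction in which the jaws open and shut (so a half turn about z gives the same grasp; the last joint's range is limited). The gripper opens to 85 mm and grips with 20 to 120 N. Pads are 22 mm wide; open, the fingers measure 114 mm over their backs; the gripper's body (76 mm by 85 mm) begins 54 mm behind the grasp point. The pads swing forward as they close: fully open they stand 13 mm farther back than shut.
Start: joints at [-1.404, 0.313, 1.498, -0, 1.331, -0.223], TCP at [199.49, -485.628, 194.794] pointing down, gripper open.
Joint ranges: [-2.94, 2.94], [-0.97, 2.17], [0.19, 2.56], [-1.23, 4.37], [0.02, 3.11], [-2.88, 2.88]. Speed limits (rad/s): [2.39, 2.39, 3.01, 3.14, 3.14, 3.14].

INTERFACE

Orientations are given as a unit quaternion [x, y, z, w].
In Python, from cell import status, snapshot, get_calibration, ctrl gives the robot as it stands.
- The arm moves only by the tool arm_command, never from a script. Its argument "motion" is text: rows parted by semicolons, each of 7 numbers parted by spaces: the turn, a rotation vector about the tool's x, y, z in units of 5 degrees (1.0 is 5 degrees), then the shift along the tool's x, y, z in cm, then the closure, from -1 (fully open) to 1 (shut). A call has 1 to 8 rows; each row shifts and turns the commanded pose from where the row before left it, along the tool's axes as they then stand; what a row does not reach is not made up. A row lasts 1/12 s, in which the tool goes at most 41.7 mm and 7.16 degrees, less where a joint would pass 70% of its speed; a pose out of reach is approached as far as the arm can. A call is refused whole if a number of a shift passes 4.17 or a number of a turn 1, either way. A call with a gripper value outside its range is refused whole. The fingers move at their own pace and stop on an object; "squeeze" is the grip in N (left out, the last holds). Time passes only in rows, so rows that do not move let the fingers close. It gives the time, the measured TCP pose, the force and the opening at its end, in the units of the state.
- status.get_state(): the state, without advancing time (a new reading comes with each control period).
- snapshot(name): name is "scene" or "top"; returns the picture (400x640x3 uint8, red, green, blue); there is no depth.
- get_calibration(name): a dict with "mtx" (3x3 intrinsics, pixels), "origin" and "attitude" of the camera in the world. Camera axes: x right, y down, z forward; pixel columns grow to the right and rows downward; lengths in mm; the calibration is good to about 2 mm. A picture is of the moment at which its call begins. get_calibration takes no time and is no camera call.
- ctrl.job_done(): hands the job in, once; it reports no verdict.
The state is a dict: "t": time; "q": joint angles; "joint_velocities": joint speeds; "tau": joint torques, N m; "tool_pos": TCP position; "orientation": TCP orientation; "ft_force": force on the tool from outside, world axes, zero at the start; "wrist_torque": the same for the moment, N m; "grip_width": finger opening in mm.
Only numpy, scipy, OpenCV 4.12 (cv2) and the standard library are available. Lean on these libraries where they do the work, as an engineer would, in place of code of your own. Each camera call takes 0.05 s, during which the arm holds its last target. There are 200 camera calls.

## Working session

There is one attempt and no reset: what is moved stays moved. The work goes in short steps, Python scripts to look and compute and a tool call to move; the robot and the scene stay as the last step left them, time stands still between calls to the robot, and variables do not carry over. Pictures are saved under pics/ and viewed, on a budget of 10 in all, crops included, one or two more only if the job needs it, and the job is handed in when it is done.

Besides the shell and the picture viewer there is one more tool, called after "Request:" as name(argument=value, ...), one argument or row to a line, values as JSON. arm_command: Moves the arm, as the interface text tells. Its arguments: {"type":"object","properties":{"motion":{"type":"string"},"squeeze":{"type":"number"}},"required":["motion"]}

```bash
mkdir -p pics; ls
python3 - <<'E'
from cell import status, snapshot, get_calibration, ctrl
import cv2
for n in ("scene","top"):
    im=snapshot(n); cv2.imwrite(f"pics/{n}0.png",im[:,:,::-1]); print(n,get_calibration(n))
print(status.get_state(), ctrl.hold_point_z)
E
```

```text
pics
scene {'mtx': array([[463.59400113,   0.        , 313.25204695],
       [  0.        , 463.59400113, 206.4982098 ],
       [  0.        ,   0.        ,   1.        ]]), 'origin': array([-558.19499511,  416.57796672,  686.32902226]), 'attitude': array([-0.50287274,  0.70813601, -0.40846143,  0.28075195])}
top {'mtx': array([[402.92846404,   0.        , 319.52231844],
       [  0.        , 402.92846404, 194.99305805],
       [  0.        ,   0.        ,   1.        ]]), 'origin': array([348.51672462,  60.68370335, 894.78066508]), 'attitude': array([-0.69530258,  0.71652685, -0.04675093,  0.03095084])}
{'t': 0.1, 'q': array([-1.40441450e+00,  3.13396054e-01,  1.49831933e+00, -1.13522643e-05,
        1.33101401e+00, -2.23403700e-01]), 'joint_velocities': array([ 0.00022086, -0.0031848 , -0.00110665,  0.00016141,  0.00081844,
       -0.00025885]), 'tau': array([ 2.27270197e-03, -4.12896144e+01, -2.60143751e+01, -1.98868033e-04,
        3.01593056e-03,  1.59319410e-05]), 'tool_pos': array([ 199.43474525, -485.36511375,  194.30703111]), 'orientation': array([ 9.81068022e-01,  1.93662625e-01,  1.06917861e-05, -5.68294417e-04]), 'ft_force': array([ 0.29283361,  0.16218961, -0.82551581]), 'wrist_torque': array([-0.00692108, -0.02020788, -0.02821344]), 'grip_width': 85.377337838433} 18.700000000000003
```

View pics/scene0.png

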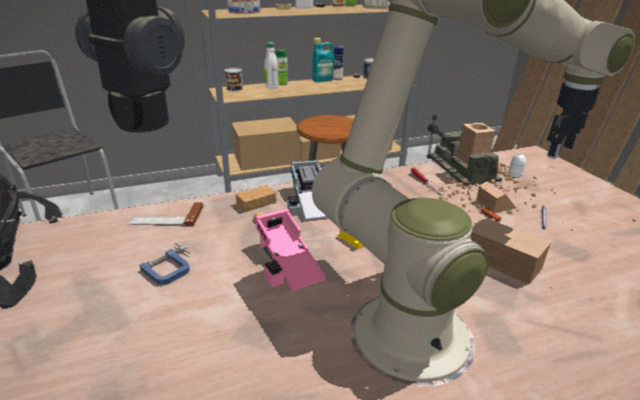

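View pics/top0.png

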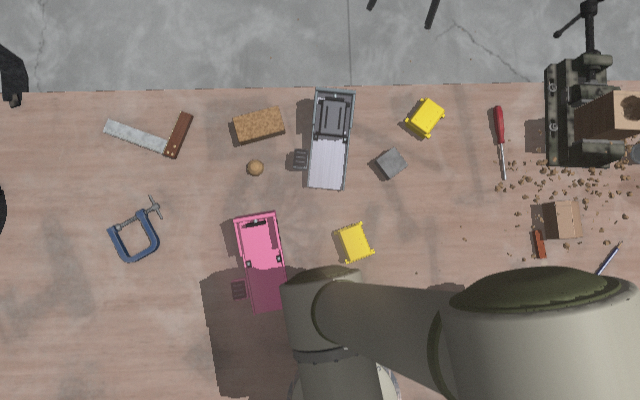

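Scene view: the dock is at about (308,185), partly hidden by the arm. Top view: the grey dock spans (310-355, 88-190) with its pad at (300,158). The pink dock is a decoy.

```bash
cat > h.py <<'E'
import numpy as np, cv2
from scipy.spatial.transform import Rotation as R
from cell import get_calibration
def ray(n,px):
    c=get_calibration(n); d=R.from_quat(c["attitude"]).apply(np.linalg.inv(c["mtx"])@[*px,1.]); return c["origin"],d/np.linalg.norm(d)
def onz(n,px,z):
    o,d=ray(n,px); return o+d*(z-o[2])/d[2]
def proj(n,p):
    c=get_calibration(n); v=c["mtx"]@R.from_quat(c["attitude"]).inv().apply(np.asarray(p,float)-c["origin"]); return v[:2]/v[2]
def tri(a,b):
    o1,d1=ray("top",a);o2,d2=ray("scene",b)
    s=np.linalg.lstsq(np.c_[d1,-d2],o2-o1,rcond=None)[0]; p,q=o1+s[0]*d1,o2+s[1]*d2
    return (p+q)/2,np.linalg.norm(p-q)
E
python3 - <<'E'
from h import *
t=cv2.imread("pics/top0.png")[80:200,280:370]; s=cv2.imread("pics/scene0.png")[150:230,270:350]
t=cv2.resize(t,None,fx=5,fy=5,interpolation=cv2.INTER_CUBIC); s=cv2.resize(s,(340,340),interpolation=cv2.INTER_CUBIC)
o=np.zeros((600,795,3),np.uint8); o[:,:450]=t; o[:340,455:795]=s
cv2.imwrite("pics/c1.png",o)
print(onz("top",(300,158),42),onz("top",(327,189),11),onz("top",(260,215),80),onz("top",(265,310),11),onz("top",(255,168),22))
E
```

```text
[523.55081439  79.5844305   42.        ] [458.63556105  22.42609439  11.        ] [401.06911778 162.3793072   80.        ] [202.36396705 163.39864751  11.        ] [508.07069202 178.98294984  22.        ]
```

View pics/c1.png

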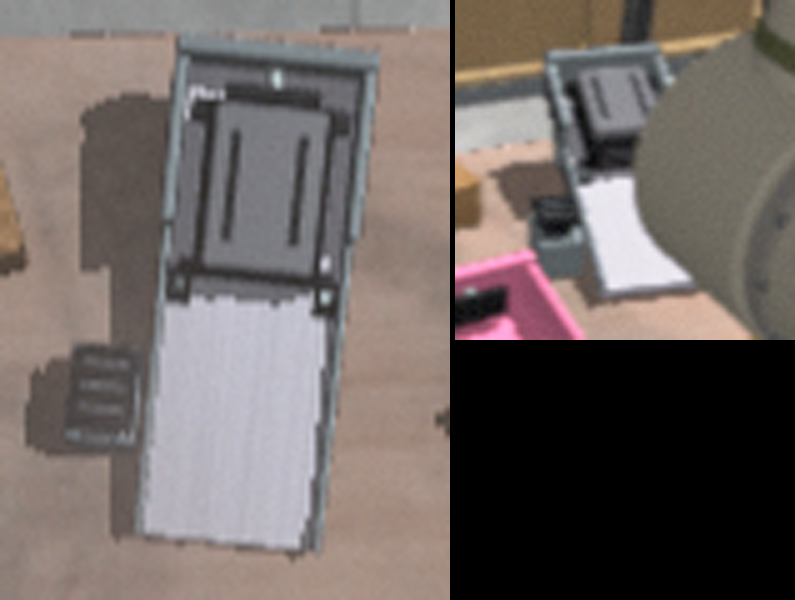

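Crop: the pad's top centre is at crop (104,391) in top and (556,213) in scene. The lower-left corner of the ramp is at (138,540)/(604,295), and the left back corner at (178,38)/(548,50).

Run:
```python
from h import *
T=lambda x,y:((x+.5)/5-.5+280,(y+.5)/5-.5+80)
S=lambda x,y:((x-455+.5)/4.25-.5+270,(y+.5)/4.25-.5+150)
for n,a,b in (("pad",(104,391),(556,213)),("endL",(138,540),(604,295)),("backL",(178,38),(548,50))):
    print(n,*tri(T(*a),S(*b)))
# dock axis from the outer rails' ends
bl=onz("top",T(178,38),90)[:2]; br=onz("top",T(379,46),90)[:2]
el=onz("top",T(137,540),19)[:2]; er=onz("top",T(318,552),19)[:2]
print(bl,br,el,er,"w",np.linalg.norm(bl-br),np.linalg.norm(el-er))
ax=(bl+br)/2-(el+er)/2; L=np.linalg.norm(ax); u=ax/L; yaw=np.arctan2(u[1],u[0]); v=np.array([-u[1],u[0]])
print("len",L,"yaw deg",np.degrees(yaw), "yaw from back/end", [np.degrees(np.arctan2(d[1],d[0]))-90 for d in (bl-br,el-er)])
O=(bl+br)/2-110*u; print("origin",O,"pad pred",O-30*u+60*v,"mid",O-30*u, "end", O-88*u)
p=onz("top",T(104,391),42)[:2]; print("pad ray",p,"local",(p-O)@u,(p-O)@v)
for px in ((105,265),(118,180)):pass
f=(onz("top",T(196,275),72)[:2]+onz("top",T(328,280),72)[:2])/2; print("front top edge local",(f-O)@u,(f-O)@v)
# needed tool: z down, jaw y axis along +-v
from cell import status
s=status.get_state(); M=R.from_quat(s["orientation"]).as_matrix(); print(M.round(3))
```

```text
pad [524.96420029  79.22373119  37.94045844] 0.9050818253092417
endL [463.54357036  66.46507437   7.88468764] 0.7493362773156013
backL [661.24308031  42.68128963  90.90047959] 1.2090092166686277
[661.82670661  43.22430354] [656.45663073 -40.03999505] [461.98105623  66.48469723] [454.41322706 -12.68728694] w 83.43728863460497 79.53285557679476
len 202.53178629335315 yaw deg -7.177926578182628 yaw from back/end [np.float64(-3.6901426680285994), np.float64(-5.460154449076768)]
origin [550.00374826  15.33676515] pad pred [527.73592137  78.61507017] mid [520.23886087  19.0852954 ] end [462.69341193  26.33245388]
pad ray [523.96449906  78.71423955] local -33.75425666001123 59.627149161423986
front top edge local 14.685332131164612 -2.7020916803354886
[[ 0.925  0.38  -0.   ]
 [ 0.38  -0.925  0.001]
 [ 0.    -0.001 -1.   ]]
```

Pad and dock agree to within a few mm: yaw about -6.5°, pad at (525,79). The TCP target is (521.6,49.2) with the fingers about 45 mm apart. I'll move above it first.

Request:
arm_command(
  motion="0 0 0 1.4 -1.0 0 -0.07;0 0 0 2.8 -2.1 0 -0.07;0 0 0 2.8 -2.1 0 -0.07;0 0 0 2.8 -2.1 0 -0.07;0 0 0 2.8 -2.1 0 -0.07;0 0 0 2.8 -2.1 0 -0.07;0 0 0 2.8 -2.1 0 -0.07;0 0 0 2.8 -2.1 0 -0.07",
)

```text
t: 0.77
tool_pos: [334.5, -258.9, 194.7]
orientation: [0.981, 0.193, -0.0, -0.0]
ft_force: [0.1, -0.6, 0.4]
grip_width: 45.5
```

Request:
arm_command(
  motion="0 0 0 2.8 -2.1 0 -0.07;0 0 0 2.8 -2.1 0 -0.07;0 0 0 2.8 -2.1 0 -0.07;0 0 0 2.8 -2.1 0 -0.07;0 0 0 2.8 -2.1 0 -0.07;0 0 0 2.8 -2.1 0 -0.07;0 0 0 2.8 -2.1 0 -0.07;0 0 0 2.8 -2.1 0 -0.07",
)

```text
t: 1.43
tool_pos: [477.9, -18.3, 194.6]
orientation: [0.981, 0.194, -0.0, -0.0]
ft_force: [0.3, -1.1, 0.7]
grip_width: 45.9
```

Request:
arm_command(
  motion="0 0 0.9 2.8 -2.1 0 -0.07;0 0 0.9 2 -1.5 0 -0.07;0 0 0.9 0 0 0 -0.07;0 0 0.9 0 0 0 -0.07;0 0 0.9 0 0 0 -0.07;0 0 0.9 0 0 0 -0.07;0 0 0.36 0 0 0 -0.07;0 0 0 0 0 0 -0.07",
)

```text
t: 2.1
tool_pos: [509.6, 30.4, 194.5]
orientation: [0.998, -0.057, -0.0, -0.0]
ft_force: [-0.3, 0.7, -0.6]
grip_width: 45.9
```

```bash
cat > st.py <<'E'
from h import *
from cell import status
s=status.get_state(); M=R.from_quat(s["orientation"]).as_matrix()
print("t",s["t"],s["tool_pos"].round(1),"F",s["ft_force"].round(2),"w",round(s["grip_width"],1)); print(M.round(3))
print("to target, tool xyz cm:",(M.T@(np.array([521.6,49.2,0])-s["tool_pos"])/10).round(2))
E
python3 st.py
```

```text
t 2.1 [509.6  30.4 194.5] F [-0.34  0.66 -0.56] w 45.9
[[ 0.994 -0.114 -0.001]
 [-0.114 -0.994  0.   ]
 [-0.001 -0.    -1.   ]]
to target, tool xyz cm: [ 0.99 -2.   19.45]
```

Request:
arm_command(
  motion="0 0 0 0.5 -1 1 -0.07;0 0 0 0.5 -1 2 -0.07;0 0 0 0 0 2.5 -0.07;0 0 0 0 0 2.5 -0.07;0 0 0 0 0 2 -0.07;0 0 0 0 0 1 -0.07;0 0 0 0 0 0 -0.07",
)

```text
t: 2.68
tool_pos: [520.8, 49.7, 82.4]
orientation: [0.998, -0.056, -0.002, -0.0]
ft_force: [-0.6, -0.3, 0.1]
grip_width: 45.5
```

```bash
python3 st.py
python3 - <<'E'
from h import *
from cell import snapshot
s=snapshot("scene")[:,:,::-1]; t=snapshot("top")[:,:,::-1]
cv2.imwrite("pics/s2.png",s);cv2.imwrite("pics/t2.png",t)
o=np.zeros((600,800,3),np.uint8)
o[:480,:400]=cv2.resize(s[130:226,265:345],(400,480),interpolation=2); o[:600,400:]=cv2.resize(t[80:200,280:360],(400,600),interpolation=2)
cv2.imwrite("pics/c2.png",o)
E
```

```text
t 2.6833 [520.8  49.7  82.4] F [-0.61 -0.29  0.13] w 45.5
[[ 0.994 -0.112 -0.004]
 [-0.112 -0.994  0.001]
 [-0.004 -0.    -1.   ]]
to target, tool xyz cm: [0.12 0.04 8.24]
```

View pics/c2.png

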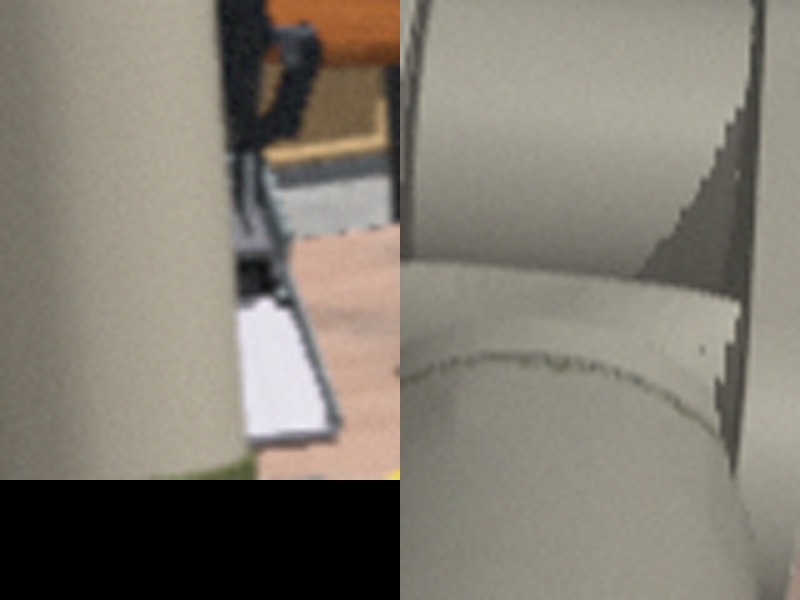

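The arm hides the pad in both views. The right side of the ramp shows in scene, with its lower-right corner at about (332,216) px. I'll check that against the dock estimate and keep descending.

Request:
arm_command(
  motion="0 0 0 0.1 0 1 -0.07;0 0 0 0 0 1 -0.07;0 0 0 0 0 0.5 -0.07;0 0 0 0 0 0 -0.07;0 0 0 0 0 0 -0.07",
)

```text
t: 3.2
tool_pos: [522.9, 49.0, 59.6]
orientation: [0.998, -0.056, -0.0, -0.0]
ft_force: [0.1, 0.0, 0.0]
grip_width: 45.5
```

```bash
python3 st.py
python3 - <<'E'
from h import *
y=np.radians(-6.5);u=np.array([np.cos(y),np.sin(y)]);v=np.array([-u[1],u[0]]);O=np.array([525,79])+30*u-60*v
p=onz("scene",(332,216),19)[:2]; print("O",O,"corner local",(p-O)@u,(p-O)@v,"ramp end",O-88*u)
for d,(a,z) in {"latched":(20,53),"blocked":(-19,44)}.items(): print(d,proj("scene",[*(O+a*u-27*v),z+17]))
E
```

```text
t 3.2 [522.9  49.   59.6] F [0.15 0.04 0.02] w 45.5
[[ 0.994 -0.113 -0.001]
 [-0.113 -0.994  0.   ]
 [-0.001 -0.    -1.   ]]
to target, tool xyz cm: [-0.13 -0.    5.96]
O [548.01496284  15.98959225] corner local -107.08220980662398 -31.734296953786576 ramp end [460.58063954  25.95147506]
latched [319.58923039 178.76755404]
blocked [322.80161954 187.71538363]
```

Request:
arm_command(
  motion="0 0 0 -0.1 0 0.5 -0.07;0 0 0 0 0 0.5 -0.07;0 0 0 0 0 0.3 -0.07;0 0 0 0 0 0 -0.07;0 0 0 0 0 0 -0.07",
)

```text
t: 3.62
tool_pos: [521.9, 49.1, 46.7]
orientation: [0.998, -0.056, -0.0, -0.0]
ft_force: [0.9, 1.0, -0.1]
grip_width: 45.5
```

Request:
arm_command(
  motion="0 0 0 0 0 0.2 -0.07;0 0 0 0 0 0.2 -0.07;0 0 0 0 0 0 -0.07;0 0 0 0 0 0 -0.07",
)

```text
t: 3.95
tool_pos: [521.9, 49.1, 42.7]
orientation: [0.998, -0.056, -0.0, -0.0]
ft_force: [0.1, -0.1, 0.4]
grip_width: 45.8
```

Request:
arm_command(
  motion="0 0 0 0 0 0.2 -0.07;0 0 0 0 0 0 -0.07;0 0 0 0 0 0 -0.07",
)

```text
t: 4.2
tool_pos: [521.9, 49.1, 40.7]
orientation: [0.998, -0.056, -0.0, 0.0]
ft_force: [0.1, -0.1, 0.5]
grip_width: 45.3
```

Request:
arm_command(
  motion="0 0 0 0 0 0.2 -0.07;0 0 0 0 0 0 -0.07;0 0 0 0 0 0 -0.07",
)

```text
t: 4.45
tool_pos: [521.9, 49.1, 38.7]
orientation: [0.998, -0.056, -0.0, -0.0]
ft_force: [0.3, 0.1, -0.2]
grip_width: 45.4
```

Request:
arm_command(
  motion="0 0 0 0 0 0.2 -0.07;0 0 0 0 0 0 -0.07;0 0 0 0 0 0 -0.07",
)

```text
t: 4.7
tool_pos: [521.9, 49.1, 36.7]
orientation: [0.998, -0.056, -0.0, -0.0]
ft_force: [-0.5, 1.2, -0.0]
grip_width: 45.9
```

Request:
arm_command(
  motion="0 0 0 0 0 0.2 -0.07;0 0 0 0 0 0 -0.07;0 0 0 0 0 0 -0.07",
)

```text
t: 4.95
tool_pos: [521.9, 49.1, 34.7]
orientation: [0.998, -0.056, -0.0, -0.0]
ft_force: [-0.9, 0.4, -0.5]
grip_width: 46.0
```

Request:
arm_command(
  motion="0 0 0 0 0 0.2 -0.07;0 0 0 0 0 0 -0.07;0 0 0 0 0 0 -0.07",
)

```text
t: 5.2
tool_pos: [521.9, 49.1, 32.7]
orientation: [0.998, -0.056, -0.0, -0.0]
ft_force: [-0.3, -0.8, 1.2]
grip_width: 45.5
```

Request:
arm_command(
  motion="0 0 0 0 0 0.1 -0.07;0 0 0 0 0 0 -0.07;0 0 0 0 0 0 -0.07",
)

```text
t: 5.45
tool_pos: [522.0, 49.1, 31.8]
orientation: [0.998, -0.056, -0.0, 0.0]
ft_force: [-0.6, -0.1, -0.1]
grip_width: 45.6
```

Run:
```python
from h import *
from cell import snapshot
s=snapshot("scene")[:,:,::-1]
cv2.imwrite("pics/s3.png",s)
cv2.imwrite("pics/c3.png",cv2.resize(s[120:220,270:370],(600,600),interpolation=2))
p=[proj("scene",q) for q in ([525,79,42],[518,19.4,34],[522,49,32])]; print(p)
```

```text
[array([293.60238944, 198.47849273]), array([314.34893959, 198.82122311]), array([304.04297038, 200.39645126])]
```

View pics/c3.png

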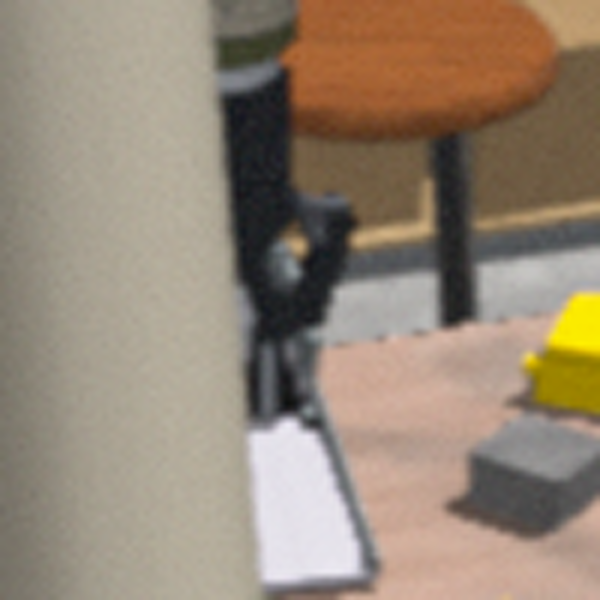

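Crop: the gripper's linkage is at (330,215). The blocking finger comes down to about (290,400), px (318,187), in front of the latched battery. No fingertip overlaps the white ramp yet, so I'll compare heights numerically.

Run:
```python
from h import *
for z in (34,40,46,52,58,64): print(z,proj("scene",[518.5,19.3,z]).round(1))
print("knuckle",proj("scene",[517,0,135]))
a=cv2.imread("pics/s2.png");b=cv2.imread("pics/s3.png")
g=lambda i:cv2.resize(i[150:205,300:340],(400,550),interpolation=cv2.INTER_NEAREST)
cv2.imwrite("pics/c4.png",np.hstack([g(a),g(b)]))
```

```text
34 [314.3 198.7]
40 [314.4 196.9]
46 [314.4 195.1]
52 [314.4 193.2]
58 [314.4 191.3]
64 [314.5 189.5]
knuckle [321.64850941 165.91964021]
```

View pics/c4.png

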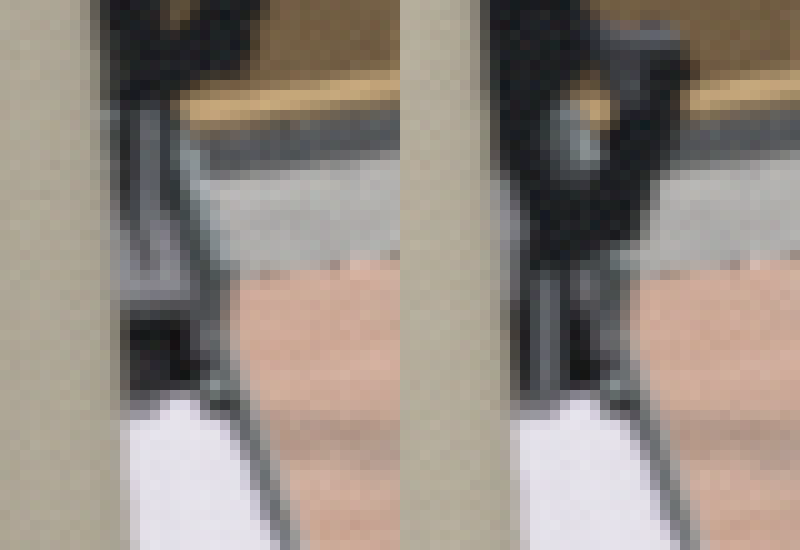

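The finger tip shows at about px (314,190), which puts it well above TCP height, at z of about 50-58. No contact yet fits with that, so I'll keep descending in small steps and watch the force.

Request:
arm_command(
  motion="0 0 0 0 0 0.2 -0.07;0 0 0 0 0 0 -0.07;0 0 0 0 0 0 -0.07",
)

```text
t: 5.75
tool_pos: [521.9, 49.1, 29.7]
orientation: [0.998, -0.056, -0.0, -0.0]
ft_force: [0.1, -0.9, -0.1]
grip_width: 45.8
```

Request:
arm_command(
  motion="0 0 0 0 0 0.2 -0.07;0 0 0 0 0 0 -0.07;0 0 0 0 0 0 -0.07",
)

```text
t: 6.0
tool_pos: [521.9, 49.1, 27.7]
orientation: [0.998, -0.056, -0.0, -0.0]
ft_force: [-0.2, -0.5, -0.2]
grip_width: 45.3
```

Request:
arm_command(
  motion="0 0 0 0 0 0.1 -0.07;0 0 0 0 0 0 -0.07;0 0 0 0 0 0 -0.07",
)

```text
t: 6.25
tool_pos: [522.0, 49.1, 26.8]
orientation: [0.998, -0.056, -0.0, 0.0]
ft_force: [0.0, 0.1, 0.1]
grip_width: 45.8
```

Run:
```python
from h import *
from cell import snapshot
b=snapshot("scene")[:,:,::-1]; cv2.imwrite("pics/s5.png",b)
a=cv2.imread("pics/s3.png"); z=cv2.imread("pics/scene0.png")
g=lambda i:cv2.resize(i[165:205,300:330],(390,520),interpolation=cv2.INTER_NEAREST)
cv2.imwrite("pics/c5.png",np.hstack([g(a),g(b)]))
```

```text
(no output)
```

View pics/c5.png

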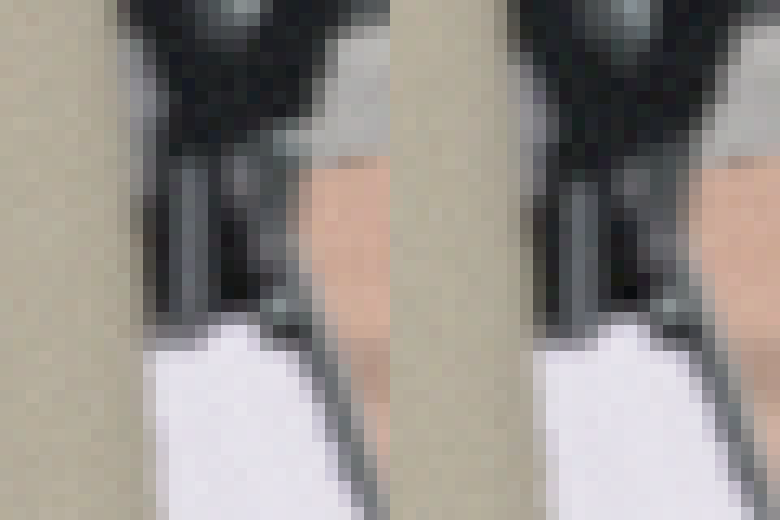

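Run:
```python
from h import *
I=[cv2.cvtColor(cv2.imread(f"pics/{n}.png"),6) for n in ("s2","s3","s5")]
for r in range(174,202): print(r,*["  ".join(f"{v:3d}" for v in i[r,311:321])+" | " for i in I])
```

```text
174 139  129   97   89  128  136  110   79   74   99 |  109   66   36   29   31   29   35   32   37   54 |  124   82   43   29   36   30   35   29   31   34 | 
175 142  135  115   90  114  129  124   90   70   84 |   99   55   36   31   27   32   36   40   59   77 |  122   80   43   28   38   32   36   29   38   33 | 
176 144  139  123  100  111  137  131   98   77   75 |   99   54   31   45   40   36   54   71   72   78 |  104   56   28   37   27   33   35   37   50   56 | 
177 147  141  131  121  128  143  136  111   84   70 |   97   56   56   72   60   48   75   98   82   73 |   96   50   33   32   29   33   46   70   70   67 | 
178 149  139  141  135  134  137  137  120   92   73 |   97   57   72   96   77   50   79  109   92   79 |  102   48   41   51   43   41   67   92   92   75 | 
179 143  131  128  124  120  121  117  111   93   77 |   93   54   68  100   84   51   73  102   90   77 |   97   47   59   85   67   43   74   98   91   75 | 
180 133  105   91   91   87   83   81   82   80   76 |   73   42   72  101   86   46   56   78   81   73 |   69   43   70  101   81   49   5
[... 2678 characters left out ...]
8  227 |  189  224  227  226  223  228  226  227  228  228 | 
198 161  180  215  226  229  225  227  228  228  228 |  177  209  226  225  225  224  228  228  228  227 |  179  211  228  226  226  226  226  228  228  228 | 
199 162  180  210  227  225  225  228  228  228  230 |  174  202  225  226  226  225  228  229  228  229 |  179  211  228  225  224  226  226  227  229  229 | 
200 161  174  204  223  227  225  227  229  229  229 |  175  202  225  228  225  227  225  228  227  228 |  175  204  224  226  226  224  226  228  228  228 | 
201 162  171  204  225  225  224  227  228  227  227 |  177  203  225  228  225  225  227  224  229  228 |  170  204  226  227  223  227  225  226  228  228 |
```

Run:
```python
from h import *
M=np.array([[.925,.38,0],[.38,-.925,0],[0,0,-1]]); p=np.array([199.4,-485.4,194.3])
for n,q in {"tcp":p,"+y":p+50*M[:,1],"-y":p-50*M[:,1]}.items():
    for dz in (0,13,30,100): print(n,dz,proj("scene",q+[0,0,dz]).round(1))
o=cv2.imread("pics/scene0.png")[60:180,530:620]
cv2.imwrite("pics/c6.png",cv2.resize(o,(450,600),interpolation=2))
```

```text
tcp 0 [554.4 170.8]
tcp 13 [555.9 165.9]
tcp 30 [557.9 159.5]
tcp 100 [566.4 132.1]
+y 0 [563.2 165. ]
+y 13 [564.7 160.3]
+y 30 [566.7 154. ]
+y 100 [575.3 127.1]
-y 0 [545.1 176.8]
-y 13 [546.6 171.9]
-y 30 [548.6 165.4]
-y 100 [557.  137.4]
```

View pics/c6.png

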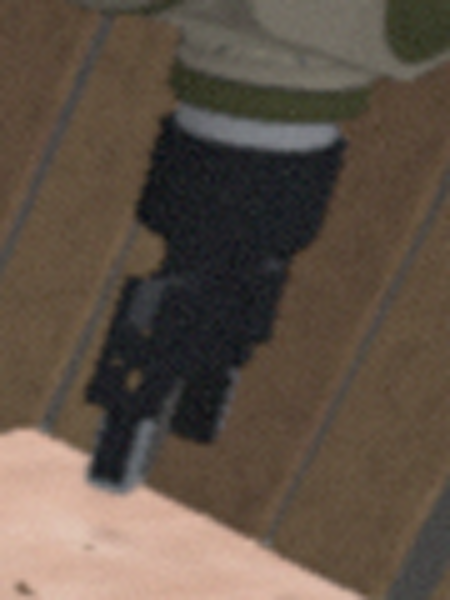

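Crop of the start image: the open fingertips are at px (553,158) and (569,148), about 47 mm above the reported TCP. So the fingertips sit about 30 mm above the TCP at this opening, which agrees with the dock view and the lack of contact. I'll continue down under force watch.

Request:
arm_command(
  motion="0 0 0 0 0 0.2 -0.07;0 0 0 0 0 0.1 -0.07;0 0 0 0 0 0 -0.07;0 0 0 0 0 0 -0.07",
)

```text
t: 6.63
tool_pos: [521.9, 49.1, 23.7]
orientation: [0.998, -0.056, -0.0, -0.0]
ft_force: [-0.4, -0.5, 1.2]
grip_width: 45.7
```

Request:
arm_command(
  motion="0 0 0 0 0 0.2 -0.07;0 0 0 0 0 0.1 -0.07;0 0 0 0 0 0 -0.07;0 0 0 0 0 0 -0.07",
)

```text
t: 6.97
tool_pos: [521.9, 49.1, 20.7]
orientation: [0.998, -0.056, -0.0, -0.0]
ft_force: [0.5, 0.4, 0.3]
grip_width: 45.4
```

Request:
arm_command(
  motion="0 0 0 0 0 0.2 -0.07;0 0 0 0 0 0 -0.07;0 0 0 0 0 0 -0.07",
)

```text
t: 7.22
tool_pos: [521.9, 49.2, 18.7]
orientation: [0.998, -0.056, -0.0, -0.0]
ft_force: [0.1, -0.2, -0.2]
grip_width: 45.9
```

Run:
```python
from h import *
from cell import snapshot
b=snapshot("scene")[:,:,::-1]; cv2.imwrite("pics/s7.png",b)
i=cv2.cvtColor(b,6)
for r in range(186,206): print(r,i[r,307:322])
```

```text
186 [171 167 158 131  70  32  70 101  85  43  28  23  36  57  82]
187 [171 167 162 135  73  33  73 100  83  42  28  12  32  71 104]
188 [170 170 161 133  73  32  70  97  79  46  41  50  57 112 142]
189 [173 168 166 137  78  42  76  95  81  72 114 136 120  96 107]
190 [172 166 161 144  89  49  74  98  95 136 188 211 186 109  64]
191 [168 169 162 153 121  80  77 109 143 195 225 229 214 159 122]
192 [173 166 164 165 165 134 110 143 192 225 227 227 226 223 211]
193 [169 172 170 177 196 199 175 190 222 227 229 226 229 228 229]
194 [173 168 166 174 201 222 220 223 226 228 227 229 228 228 227]
195 [172 171 168 174 198 227 230 226 225 228 229 226 227 227 228]
196 [170 171 166 167 195 223 229 226 225 227 228 229 227 227 227]
197 [173 170 165 167 190 224 228 224 228 226 227 228 226 226 225]
198 [172 169 166 166 191 224 229 226 226 226 228 227 229 227 227]
199 [171 171 164 167 189 221 228 226 225 224 227 228 231 227 229]
200 [169 171 167 165 180 215 225 226 227 225 227 226 228 228 228]
201 [175 171 166 166 183 208 226 227 226 224 227 228 228 226 227]
202 [172 171 169 163 172 206 225 228 227 225 225 227 227 227 229]
203 [172 174 167 166 172 204 224 230 228 228 227 227 228 228 228]
204 [171 170 167 166 174 204 226 228 226 228 226 226 227 228 228]
205 [174 170 169 165 172 204 225 228 226 225 226 227 227 227 230]
```

Request:
arm_command(
  motion="0 0 0 0 0 0.2 -0.07;0 0 0 0 0 0.1 -0.07;0 0 0 0 0 0 -0.07;0 0 0 0 0 0 -0.07",
)

```text
t: 7.6
tool_pos: [521.9, 49.1, 15.7]
orientation: [0.998, -0.056, -0.0, 0.0]
ft_force: [-0.9, -0.4, -0.8]
grip_width: 45.7
```

Request:
arm_command(
  motion="0 0 0 0 0 0.2 -0.07;0 0 0 0 0 0 -0.07;0 0 0 0 0 0 -0.07",
)

```text
t: 7.85
tool_pos: [521.9, 49.1, 13.7]
orientation: [0.998, -0.056, -0.0, -0.0]
ft_force: [0.6, -0.7, 0.3]
grip_width: 46.0
```

Request:
arm_command(
  motion="0 0 0 0 0 0.2 -0.07;0 0 0 0 0 0 -0.07;0 0 0 0 0 0 -0.07",
)

```text
t: 8.1
tool_pos: [521.9, 49.1, 11.7]
orientation: [0.998, -0.056, -0.0, 0.0]
ft_force: [-0.4, -0.3, 0.2]
grip_width: 45.6
```

Request:
arm_command(
  motion="0 0 0 0 0 0.2 -0.07;0 0 0 0 0 0 -0.07;0 0 0 0 0 0 -0.07",
)

```text
t: 8.35
tool_pos: [521.9, 49.1, 9.7]
orientation: [0.998, -0.056, -0.0, -0.0]
ft_force: [-0.3, 0.5, 0.1]
grip_width: 45.7
```

Request:
arm_command(
  motion="0 0 0 0 0 0.2 -0.07;0 0 0 0 0 0 -0.07;0 0 0 0 0 0 -0.07",
)

```text
t: 8.6
tool_pos: [521.9, 49.1, 7.7]
orientation: [0.998, -0.056, -0.0, -0.0]
ft_force: [-0.6, 0.3, 0.2]
grip_width: 45.4
```

Run:
```python
from h import *
from cell import snapshot,status
b=snapshot("scene")[:,:,::-1]; cv2.imwrite("pics/s8.png",b)
i=cv2.cvtColor(b,6)
for r in range(186,202): print(r,i[r,307:322])
s=status.get_state();print(s["ft_force"],s["wrist_torque"])
for z in (24,30,36,42,48): print(z,proj("scene",[518.5-11,19.3,z]).round(1))
```

```text
186 [169 166 147 104  48  43  69  98  88  46  25  22  37  51  78]
187 [171 163 153 114  56  38  73 100  85  44  22  26  29  71 103]
188 [170 170 154 118  63  28  73  96  85  45  48  56  64 111 144]
189 [172 168 159 135  73  42  72 100  82  62  98 128 120  94 104]
190 [171 169 168 141  84  41  78  97  75  76 148 205 187 112  65]
191 [170 169 163 140  86  47  73  98  74  80 156 221 212 157 123]
192 [169 171 161 145  97  54  76  94  73  89 164 225 228 219 211]
193 [174 169 163 148 105  58  71  93  87 129 196 227 229 227 228]
194 [171 171 161 156 124  69  73 106 127 179 221 228 230 227 227]
195 [173 169 168 169 152  99  89 133 184 218 229 228 228 227 227]
196 [171 169 170 168 172 151 144 174 207 224 229 228 228 228 225]
197 [174 170 167 171 189 213 217 222 223 227 228 227 227 227 226]
198 [172 171 167 169 198 226 230 227 227 227 227 229 228 227 227]
199 [172 170 166 170 191 224 230 227 224 227 227 227 227 228 227]
200 [172 170 168 169 188 224 229 228 226 224 227 227 229 227 229]
201 [172 172 169 165 190 222 227 227 224 224 228 228 228 229 228]
[ 0.20573733 -0.13847096 -0.07658225] [0.02057335 0.02258961 0.02527185]
24 [315.6 203.6]
30 [315.6 201.8]
36 [315.7 199.9]
42 [315.7 198.1]
48 [315.7 196.2]
```

Tip row is about 196, so z is about 48 and contact should come in about 6 mm.

Request:
arm_command(
  motion="0 0 0 0 0 0.2 -0.07;0 0 0 0 0 0 -0.07;0 0 0 0 0 0 -0.07",
)

```text
t: 8.9
tool_pos: [521.9, 49.1, 5.7]
orientation: [0.998, -0.056, -0.0, -0.0]
ft_force: [0.1, -0.3, -0.5]
grip_width: 45.7
```

Request:
arm_command(
  motion="0 0 0 0 0 0.2 -0.07;0 0 0 0 0 0 -0.07;0 0 0 0 0 0 -0.07",
)

```text
t: 9.15
tool_pos: [521.9, 49.1, 3.7]
orientation: [0.998, -0.056, -0.0, -0.0]
ft_force: [-0.2, 0.6, -0.2]
grip_width: 45.7
```

Request:
arm_command(
  motion="0 0 0 0 0 0.1 -0.07;0 0 0 0 0 0 -0.07;0 0 0 0 0 0 -0.07",
)

```text
t: 9.4
tool_pos: [522.1, 49.1, 2.9]
orientation: [0.998, -0.056, 0.0, -0.0]
ft_force: [0.4, -0.6, 0.9]
grip_width: 46.2
```

Request:
arm_command(
  motion="0 0 0 0 0 0.1 -0.07;0 0 0 0 0 0 -0.07;0 0 0 0 0 0 -0.07",
)

```text
t: 9.65
tool_pos: [522.1, 49.1, 1.9]
orientation: [0.998, -0.056, 0.0, -0.0]
ft_force: [-0.5, 0.2, 2.8]
grip_width: 45.8
```

Contact at a TCP z of about 2.5, as predicted. Now the press.

Request:
arm_command(
  motion="0 0 0 0 0 0.2 -0.07;0 0 0 0 0 0 -0.07;0 0 0 0 0 0 -0.07",
)

```text
t: 9.9
tool_pos: [522.1, 49.1, -0.2]
orientation: [0.998, -0.056, 0.0, -0.0]
ft_force: [2.0, 0.4, 2.8]
grip_width: 45.7
```

Request:
arm_command(
  motion="0 0 0 0 0 0.2 -0.07;0 0 0 0 0 0 -0.07;0 0 0 0 0 0 -0.07",
)

```text
t: 10.15
tool_pos: [521.6, 49.2, -2.4]
orientation: [0.998, -0.057, -0.001, -0.0]
ft_force: [0.3, -0.2, 4.4]
grip_width: 46.0
```

Request:
arm_command(
  motion="0 0 0 0 0 0.2 -0.07;0 0 0 0 0 0.1 -0.07;0 0 0 0 0 0 -0.07;0 0 0 0 0 0 -0.07",
)

```text
t: 10.48
tool_pos: [521.7, 49.2, -4.9]
orientation: [0.998, -0.056, -0.0, -0.0]
ft_force: [-3.5, 0.0, 8.6]
grip_width: 45.5
```

The battery now pushes on the finger (Fx = -3.5 N). I'll press slightly further to reach the bottom stop.

Request:
arm_command(
  motion="0 0 0 0 0 0.05 -0.07;0 0 0 0 0 0 -0.07;0 0 0 0 0 0 -0.07;0 0 0 0 0 0 -0.07",
)

```text
t: 10.82
tool_pos: [521.8, 49.2, -4.9]
orientation: [0.998, -0.056, -0.0, -0.0]
ft_force: [-5.4, -0.3, 14.5]
grip_width: 45.7
```

Request:
arm_command(
  motion="0 0 0 0 0 0.05 -0.07;0 0 0 0 0 0 -0.07;0 0 0 0 0 0 -0.07;0 0 0 0 0 0 -0.07",
)

```text
t: 11.15
tool_pos: [521.8, 49.2, -5.1]
orientation: [0.998, -0.056, -0.0, -0.0]
ft_force: [-7.1, 0.3, 18.0]
grip_width: 45.9
```

```bash
python3 st.py
python3 - <<'E'
from h import *
from cell import snapshot
b=snapshot("scene")[:,:,::-1]; cv2.imwrite("pics/s9.png",b)
cv2.imwrite("pics/c9.png",cv2.resize(b[120:220,270:370],(600,600),interpolation=2))
E
```

```text
t 11.15 [521.8  49.2  -5.1] F [-7.12  0.26 18.  ] w 45.9
[[ 0.994 -0.112 -0.   ]
 [-0.112 -0.994  0.   ]
 [-0.    -0.    -1.   ]]
to target, tool xyz cm: [-0.02  0.   -0.51]
```

View pics/c9.png

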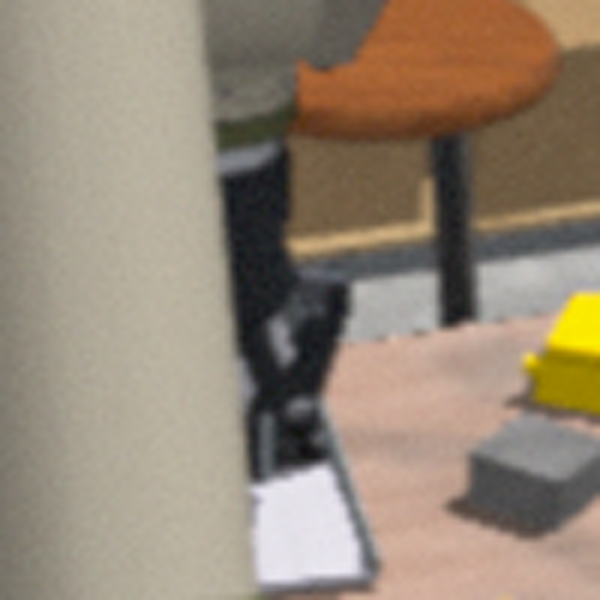

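The battery's front bottom edge moved from row 190.5 to about 197.5 px and now rests on the finger. The force of 18 N, above the spring's 7 N, means the pad is bottomed. I'll let it settle, confirm it's at rest and hand in.

Request:
arm_command(
  motion="0 0 0 0 0 0 -0.07;0 0 0 0 0 0 -0.07;0 0 0 0 0 0 -0.07;0 0 0 0 0 0 -0.07;0 0 0 0 0 0 -0.07;0 0 0 0 0 0 -0.07",
)

```text
t: 11.7
tool_pos: [521.8, 49.3, -5.1]
orientation: [0.998, -0.056, -0.0, -0.0]
ft_force: [-6.8, 0.6, 18.9]
grip_width: 46.1
```

Run:
```python
from h import *
from cell import snapshot,ctrl,status
b=snapshot("scene")[:,:,::-1]; a=cv2.imread("pics/s9.png")
d=int(cv2.absdiff(a,b)[165:215,312:335].max()); f=status.get_state()["ft_force"]; print("maxdiff",d,f)
g=cv2.cvtColor(b,6)
edge=[int(np.argmax(g[185:210,c]>180))+185 for c in range(318,324)]; print("edge rows",edge)
y=np.radians(-6.5);u=np.array([np.cos(y),np.sin(y)]);v=np.array([-u[1],u[0]]);O=np.array([525,79])+30*u-60*v
for x in (20,8,-10,-19,-30,-50): print(x,proj("scene",[*(O+x*u-20*v),24+(x+30)*.2126]).round(1))
if d<40 and 5<f[2]<35: ctrl.job_done(); print("handed in")
```

```text
maxdiff 18 [-7.35439834  0.50274013 18.89349   ]
edge rows [200, 199, 199, 199, 198, 198]
20 [317.  189.7]
8 [318.  192.4]
-10 [319.4 196.5]
-19 [320.2 198.5]
-30 [321.1 201.1]
-50 [322.7 205.9]
the job is handed in; nothing more can be done
handed in
```

The battery is released and trapped on the ramp, and I handed the job in at about 11.8 s with the arm still holding. One fingertip pressed the pad to its stop while the other stood across the ramp. I never gripped or lifted the battery, and made no move towards the steel block, wooden plug or cork block.

**Last checks:**
- **Pad:** it went down about 7.6 mm of its 8 mm from first contact. The final push of 18.9 N is well above the spring's 7 N, so I take it as fully down.
- **Battery:** the front's lower edge sits at image rows 198–199, which puts the front near x = -19 mm in the dock's frame. That is within the allowed +8 to -50 mm.
- **At rest:** two pictures about half a second apart showed no change beyond noise, and the battery still pushed steadily on the finger.

**What disagreed:** the fingertips were about 40 mm above the reported TCP at this opening, although the text implied 13 mm at most. I lowered the arm by camera and force instead, so the reported TCP ends at z = -5 mm. The arm hid the pad in both views while pressing, so its travel comes from force and arm height only.

I viewed 9 pictures.

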